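Extend the jug brush handle in its socket

ROBOT

A 7-joint arm with a two-finger parallel gripper is mounted at the origin on the work surface. World frame = base frame: x ahead of the robot, y to its left, z up, the work surface at z = 0. Lengths are in m, angles in rad, forces in N, time in s.
With the tool pointing down it reaches from about 0.425 to 0.95 m from the base axis. Payload 16.7 kg.
Tool frame: the origin (TCP) lies between the finger pads, 19 mm behind the fingertips; this is the grasp point; z points along the fingers, y is the line along which they close (so a half turn about z gives the same grasp; the last joint's range is limited). The gripper opens to 94 mm and grips with 3 to 60 N. Pads are 16 mm wide; open, the fingers measure 119 mm over their backs; the gripper's body (75 mm by 177 mm) begins 78 mm behind the grasp point.
Start: joints at [-1.375, 0.426, 0.074, 1.606, -0.034, 1.111, -0.067], TCP at [0.229, 0.635, 0.224] pointing down, gripper open.
Joint ranges: [-2.85, 2.85], [-0.5, 2.14], [-1.23, 1.37], [0.21, 2.46], [-1.02, 4.16], [0.16, 2.05], [-2.73, 2.73]. Speed limits (rad/s): [1.89, 1.89, 2.39, 2.39, 3.01, 3.01, 3.01].

INTERFACE

Orientations are given as a rotation vector (axis times angle).
In Python, from cell import * gives the robot as it stands.
- The arm moves only by the shell command python3 -m inch 'ROWS' [FORCE]. ROWS is JSON, one flat list of numbers, 7 for each row, row after row: the closure, from -1 (fully open) to 1 (shut), then the shift along the tool's x, y, z in m, then the turn, a rotation vector about the tool's x, y, z in rad. In form: [fingers, dx, dy, dz, rx, ry, rz, fingers, dx, dy, dz, rx, ry, rz, ...]. A call has 1 to 20 rows; each row is the pose to reach, as a shift and turn from the pose commanded when the call began, along the tool's axes at that moment; what a row does not reach only later rows make up. A row lasts 1/12 s, in which the tool goes at most 41.7 mm and 7.16 degrees, less where a joint would pass 70% of its speed; a pose out of reach is approached as far as the arm can. A call with a gripper value outside its range is refused whole. The fingers move at their own pace and stop on an object; FORCE is the grip in N (left out, the last holds). Time passes only in rows, so rows that repeat a pose let the fingers close. It gives the time, the measured TCP pose, the force, the opening and the grip force at its end, in the units of the state.
- read_state(): the state, without advancing time (a new reading comes with each control period).
- grab_frame(name): name is "scene" or "top" or "wrist"; returns a dict with "frame" (400x640x3 uint8, blue, green, red), "depth" (400x640 float32, m along the optical axis (not along the pixel's ray), 0 where there is no reading), "camera_matrix" (3x3 intrinsics, pixels), "D" ([k1, k2, p1, p2, k3] as OpenCV has them; the pictures are not rectified), "R" (3x3) and "t" (3): a world point X has camera coordinates R X + t. Camera axes: x right, y down, z forward; pixel columns grow to the right and rows downward; lengths in m; the calibration is good to about 2 mm. A picture is of the moment at which its call begins.
- finish_job(): hands the job in; it is judged then, once.
The state is a dict: "time": time; "q": joint angles; "joint_vel": joint speeds; "joint_efforts": joint torques, N m; "tool_pos": TCP position; "tool_rot": TCP orientation; "wrist_force": force on the tool from outside, world axes, zero at the start; "wrist_torque": the same for the moment, N m; "gripper_width": finger opening in m; "grasp_force": force on a finger pad.
Only numpy, scipy, OpenCV 4.12 (cv2) and the standard library are available. Lean on these libraries where they do the work, as an engineer would, in place of code of your own. Each camera call takes 0.05 s, during which the arm holds its last target. There are 200 camera calls.

TASK

Stand the telescoping brush handle, still closed, all the way down in the steel socket block. Then, with it standing in the socket, press in the button on its head, pull the head straight up to the second stop, which is as far as it goes, without drawing the tube back out of the socket, and finish while still gripping the head there, fully extended, so that I can tighten the collar. Leave everything else on the ledge where it is.

Things in the scene. Friction and masses are not known exactly. Their poses are not given: they have to be found in the camera images.
- brush_handle: Telescoping brush handle standing loose and upright on the ledge, closed, 0.5 to 0.7 kg. Origin: centre of the outer tube's flat foot; z up along the tube. Outer tube: round steel, 36 mm across, 130 mm long, top 18 mm a grey collar 43 mm across. Above it: 12 mm of inner tube (22 mm across), then the white head
- head_grip (a point): Middle of the head, where to grip: 164 mm above the foot when closed; rises with the head; axes as brush_handle. The head is a block 32 (x) x 30 (y) x 40 mm high, from 22 mm below to 18 mm above this point, with a 12 mm high threaded stub on top. Its two y faces are plain: gripped across them it is carried closed and locked
- button_face (a point): Centre of the face of the grey button, which stands out 5 mm from the head's -x face (14 mm wide, 26 mm high, its middle 2 mm below head_grip). Across the x faces the head measures 37 mm with the button out, 33 mm with it in; a grip across them presses it, and the head then slides freely out of the tube
- head (a joint): How far the head is pulled out, m: 0 closed, 0.050 first stop, 0.100 second stop, the end. A spring pin locks it there while the button is out; with the button kept in it passes the first stop freely. Pulling takes about 2 N; unlocked and let go, it sinks back. Only its weight (about 4.5 N) keeps the outer tube in the socket: a pull past the second stop lifts it
- button (a joint): Button on the head, m: 0 out, 0.004 fully in. It springs back; 3 N starts it, 9 N holds it fully in, as any ordinary grip across the x faces does. The lock is free from 0.003 on
- socket: Steel socket block fixed to the ledge, 70 x 70 mm and 60 mm high, on a thin dark flange. Origin: centre of its underside; z up. One round upright hole in the middle, 38.5 mm wide, 55 mm deep (its floor is 5 mm above the ledge), with a 3 mm chamfer at the mouth. The handle may stand in it at any turn
- socket_mouth (a point): Centre of the hole's mouth, on the top of the socket block, 60 mm above the ledge
- jug: Bystander: white plastic purifier jug with lid, 132 mm across, 226 mm high, carrying handle on its +x side, spout on its -x side; origin at the centre of its underside
- cup_a: Bystander: stainless steel cup, 72 mm across, 85 mm high; origin at the centre of its underside
- cup_b: Bystander: a second, equal stainless steel cup, 72 mm across, 85 mm high; origin at the centre of its underside
- saucer: Bystander: green melamine saucer, 130 mm across, 18 mm high; origin at the centre of its underside
- cartridge: Bystander: spare blue filter cartridge standing on end, 60 mm across, 92 mm high; origin at the centre of its underside
- tumbler: Bystander: small glass tumbler with a ribbed base, 68 mm across, 95 mm high; origin at the centre of its underside
- brush_head: Bystander: loose round brush, bristles down, 60 mm across, 65 mm high; origin at the centre of its underside

How it is judged:
On the way, in this order (a step that is already met when the one before it is completed fails the run):
1. the handle stands, closed, right down in the socket (z of brush_handle in the frame of socket below 0.012 m and horizontal distance between brush_handle and socket below 0.006 m and angle between brush_handle's own z axis and vertical below 0.1 rad and value of joint head below 0.006 m), for 0.2 s.
2. with the handle in the socket the head is pulled out to the second stop (z of brush_handle in the frame of socket below 0.012 m and horizontal distance between brush_handle and socket below 0.006 m and angle between brush_handle's own z axis and vertical below 0.1 rad and value of joint head above 0.094 m), for 0.2 s.
At the end, for the whole second after the job is handed in: Ends holding: the gripper grips the head (over 3 N, tool point within 35 mm of head_grip), the head is out at least 94 of 100 mm, the tube stands in the socket (foot within 7 mm of the floor and 6 mm of the axis, tilt under 0.10 rad), and all is still (all of step 2 and contact force between the fingers and brush_handle above 3 N and distance between the grasp point and head_grip below 0.035 m and linear speed of brush_handle below 0.02 m/s and velocity of joint head between -0.02 and 0.02 m/s); the arm keeps its last pose, push and grip.
It fails at once if the handle is extended (over 20 mm) while its foot is not down in the socket (over 30 mm above the hole's floor, or beside the socket) (value of joint head above 0.02 m and (z of brush_handle in the frame of socket above 0.035 m or horizontal distance between brush_handle and socket above 0.03 m)).
It fails at once if a bystander is moved by more than 30 mm (distance of any of jug, cup_a, cup_b, saucer, cartridge, tumbler, brush_head from where it was at the start of the episode above 0.03 m).
It also fails if it takes over 61 s, if anything falls off the work surface, if the arm or the gripper's body presses on something with over 40 N, if the wrist force passes 120 N, or if a joint passes its speed limit or range.

## Working session

There is one attempt and no reset: what is moved stays moved. The work goes in short steps, Python scripts to look and compute and a shell command to move; the robot and the scene stay as the last step left them, time stands still between calls to the robot, and variables do not carry over. Pictures are saved under pics/ and viewed, at most 10 in all, crops included, and the job is handed in when it is done.

```bash
mkdir -p pics; cat > h.py <<'E'
from cell import *
import numpy as np, cv2
def save(n,f):
    cv2.imwrite(f"pics/{f}.png",n["frame"])
def world(f,u,v,z=None,d=None):
    p=cv2.undistortPoints(np.array([[[u,v]]],float),np.array(f["camera_matrix"]),np.array(f["D"]))[0,0]
    R=np.array(f["R"]);t=np.array(f["t"]).ravel()
    r=R.T@np.array([p[0],p[1],1]);c=-R.T@t
    s=d if d is not None else (z-c[2])/r[2]
    return c+s*r
E
python3 - <<'E'
from h import *
a=grab_frame("scene");b=grab_frame("top")
save(a,"scene0");save(b,"top0")
import pickle;pickle.dump((a,b),open("f0.pkl","wb"))
s=read_state();print(s)
for f in(a,b):print(np.array(f["R"]).round(3).tolist(),(-np.array(f["R"]).T@np.array(f["t"]).ravel()).round(3))
E
```

```text
{'time': 0.1, 'q': array([-1.37448986,  0.42664889,  0.07386585,  1.60650872, -0.03408566,
        1.11078929, -0.06710896]), 'joint_vel': array([-0.00022668, -0.00113491,  0.00139628, -0.0017311 , -0.00019275,
        0.00066379,  0.00115674]), 'joint_efforts': array([ 7.76562374e-03, -9.37448573e+01,  3.67671154e+00, -4.55039442e+01,
       -4.85858833e-02,  1.67400384e-02,  2.07084730e-05]), 'tool_pos': array([0.22871022, 0.63469778, 0.22367486]), 'tool_rot': array([-5.40541890e-01, -3.09464249e+00,  1.71303273e-03]), 'wrist_force': array([ 0.26790852, -0.40898411,  0.58212994]), 'wrist_torque': array([ 0.01390658,  0.01230458, -0.00432423]), 'grasp_force': 0.0, 'gripper_width': 0.09387994479716023}
[[-0.742, 0.671, -0.007], [0.44, 0.479, -0.76], [-0.506, -0.567, -0.65]] [1.113 0.579 0.788]
[[0.019, -1.0, -0.003], [-0.996, -0.019, -0.085], [0.085, 0.004, -0.996]] [0.482 0.005 1.326]
```

View pics/scene0.png

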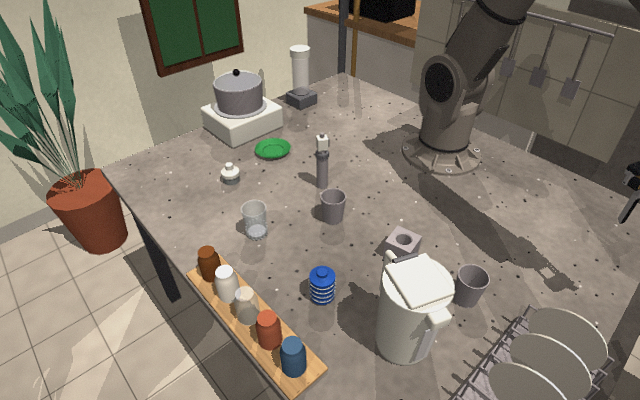

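View pics/top0.png

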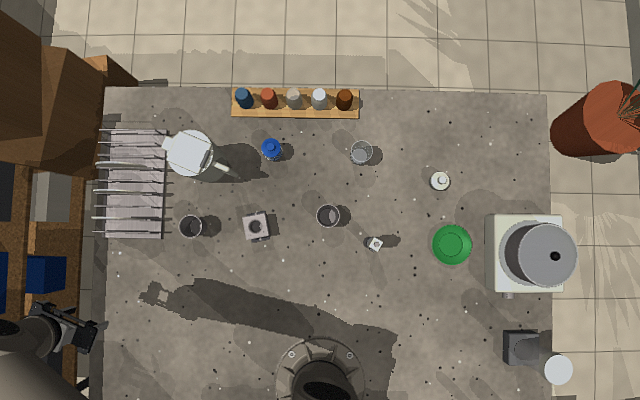

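The scene view shows the handle at about (322,160) with its white head at (322,143), and the socket at (403,240). In the top view the head is near (375,244) and the socket near (256,225), with a cup at (330,215) between them. I'll enlarge both and measure them.

```bash
python3 - <<'E'
from h import *
import pickle
a,b=pickle.load(open("f0.pkl","rb"))
A=a["frame"];B=b["frame"]
c=[B[224:264,355:395],B[205:245,236:276],A[125:200,285:360],A[215:265,378:428]]
cv2.imwrite("pics/crops.png",np.hstack([np.vstack([cv2.resize(x,(290,290),interpolation=0) for x in c[i:i+2]]) for i in(0,2)]))
D=b["depth"]
def pts(f,u0,u1,v0,v1):
    o=[]
    for v in range(v0,v1):
        for u in range(u0,u1):
            d=f["depth"][v,u]
            if d>0:o.append([u,v,*world(f,u,v,d=d),*f["frame"][v,u]])
    return np.array(o)
# socket top
P=pts(b,236,276,205,245);m=(abs(P[:,4]-.06)<.008)
r=cv2.minAreaRect(P[m][:,2:4].astype(np.float32));print("socket rect",r,m.sum(),np.median(P[m][:,4]))
m2=(abs(P[:,4]-.06)<.008);q=P[m2];print(q[:,2:4].mean(0))
P=pts(b,355,395,224,264)
for lo,hi in((.172,.19),(.19,.21)):
    m=(P[:,4]>lo)&(P[:,4]<hi);print(lo,m.sum());
    if m.sum()>4:print(cv2.minAreaRect(P[m][:,2:4].astype(np.float32)),P[m][:,:5].mean(0).round(4))
P=pts(a,300,345,125,200);m=(P[:,4]>.14);print("scene head",P[m][:,2:5].min(0),P[m][:,2:5].max(0))
for i,k in enumerate(["scene","top"]):
    f=(a,b)[i]
    np.set_printoptions(suppress=True)
P=pts(b,80,620,80,320);
E
```

```text
socket rect ((0.48839670419692993, 0.20781812071800232), (0.06986892223358154, 0.07118462771177292), 12.177924156188965) 410 0.05901605078134908
[0.48831104 0.20769095]
0.172 117
((0.4438926875591278, -0.146071195602417), (0.029948104172945023, 0.034661997109651566), 57.55436325073242) [ 3.750940e+02  2.443077e+02  4.445000e-01 -1.458000e-01  1.810000e-01]
0.19 16
((0.44506046175956726, -0.146278515458107), (0.011357823386788368, 0.00992734357714653), 46.94879150390625) [ 3.759375e+02  2.441875e+02  4.453000e-01 -1.467000e-01  1.923000e-01]
scene head [ 0.42783199 -0.16355497  0.14133172] [ 0.4682127  -0.12593338  0.1945234 ]
```

View pics/crops.png

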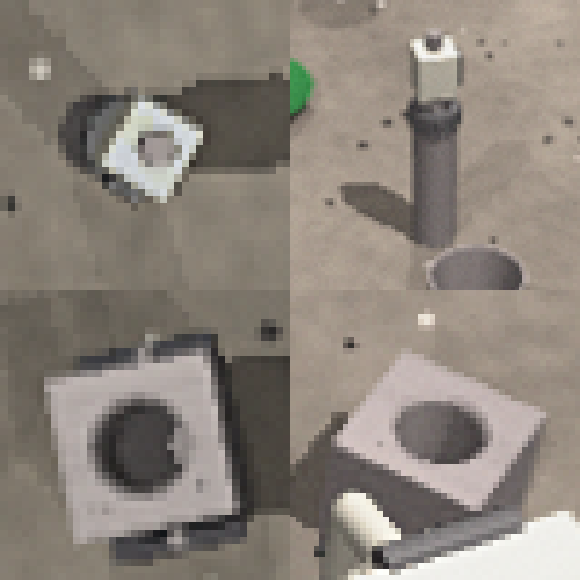

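The crops show the head turned, with the grey button poking out on its lower-left side (about (370,249) in the top view). The socket hole is centred and clear. I'll work out the first move: up, then via (0.5,0.2) to hover over the handle.

```bash
cat >> h.py <<'E'
from scipy.spatial.transform import Rotation as Ro
def go(p,yaw=None,start=None):
    "print shift/turn in present tool axes; yaw = world angle of tool y, deg"
    s=read_state();R=Ro.from_rotvec(s["tool_rot"]);d=R.inv().apply(np.array(p)-s["tool_pos"])
    y=R.as_matrix()[:,1];cur=np.degrees(np.arctan2(y[1],y[0]))
    out=[]
    if yaw is not None:
        for k in(0,180):
            c,sn=np.cos(np.radians(yaw+k)),np.sin(np.radians(yaw+k))
            T=np.column_stack([np.cross([c,sn,0],[0,0,-1]),[c,sn,0],[0,0,-1]])
            out.append((R.inv()*Ro.from_matrix(T)).as_rotvec().round(3))
    print("shift",d.round(4),"turns",out,"yaw now",cur.round(2),"tcp",s["tool_pos"].round(4),"q",np.round(s["q"],2),"t",round(s["time"],2),"tilt",R.as_matrix()[:,2].round(4))
E
python3 - <<'E'
from h import *
go([.229,.635,.31]);go([.5,.25,.31],57.6);go([.445,-.147,.31],57.6)
E
```

```text
shift [-0.0002  0.0003 -0.0863] turns [] yaw now 70.18 tcp [0.2287 0.6347 0.2237] q [-1.37  0.43  0.07  1.61 -0.03  1.11 -0.07] t 0.1 tilt [-3.0e-04 -1.1e-03 -1.0e+00]
shift [-0.3856 -0.27   -0.086 ] turns [array([-0.001,  0.   ,  0.22 ]), array([-0.000e+00, -2.000e-03, -2.922e+00])] yaw now 70.18 tcp [0.2287 0.6347 0.2237] q [-1.37  0.43  0.07  1.61 -0.03  1.11 -0.07] t 0.1 tilt [-3.0e-04 -1.1e-03 -1.0e+00]
shift [-0.4685 -0.6622 -0.0856] turns [array([-0.001,  0.   ,  0.22 ]), array([-0.000e+00, -2.000e-03, -2.922e+00])] yaw now 70.18 tcp [0.2287 0.6347 0.2237] q [-1.37  0.43  0.07  1.61 -0.03  1.11 -0.07] t 0.1 tilt [-3.0e-04 -1.1e-03 -1.0e+00]
```

```bash
python3 -m inch '[-1,0,0,-0.04,0,0,0, -1,0,0,-0.08,0,0,0, -1,-0.386,-0.27,-0.086,0,0,0.22, -1,-0.386,-0.27,-0.086,0,0,0.22, -1,-0.386,-0.27,-0.086,0,0,0.22, -1,-0.386,-0.27,-0.086,0,0,0.22, -1,-0.386,-0.27,-0.086,0,0,0.22, -1,-0.386,-0.27,-0.086,0,0,0.22, -1,-0.386,-0.27,-0.086,0,0,0.22, -1,-0.386,-0.27,-0.086,0,0,0.22, -1,-0.386,-0.27,-0.086,0,0,0.22, -1,-0.386,-0.27,-0.086,0,0,0.22, -1,-0.386,-0.27,-0.086,0,0,0.22, -1,-0.386,-0.27,-0.086,0,0,0.22, -1,-0.386,-0.27,-0.086,0,0,0.22, -1,-0.386,-0.27,-0.086,0,0,0.22]'; python3 - <<'E'
from h import *
go([.445,-.147,.31],57.6)
E
```

```text
time: 1.43
tool_pos: [0.5006, 0.2495, 0.3101]
tool_rot: [-0.88, -3.016, 0.0]
wrist_force: [0.0, 0.2, 0.5]
gripper_width: 0.0943
grasp_force: 0.0
shift [-1.663e-01 -3.642e-01  2.000e-04] turns [array([-0.   , -0.   , -0.002]), array([-0.000e+00,  1.000e-03,  3.139e+00])] yaw now 57.48 tcp [0.5006 0.2495 0.3101] q [-0.89  0.17  0.36  1.78 -0.06  1.21  0.49] t 1.43 tilt [-4.e-04 -2.e-04 -1.e+00]
```

```bash
python3 -m inch '[-1,-0.1663,-0.3642,0,0,0,0, -1,-0.1663,-0.3642,0,0,0,0, -1,-0.1663,-0.3642,0,0,0,0, -1,-0.1663,-0.3642,0,0,0,0, -1,-0.1663,-0.3642,0,0,0,0, -1,-0.1663,-0.3642,0,0,0,0, -1,-0.1663,-0.3642,0,0,0,0, -1,-0.1663,-0.3642,0,0,0,0, -1,-0.1663,-0.3642,0,0,0,0, -1,-0.1663,-0.3642,0,0,0,0, -1,-0.1663,-0.3642,0,0,0,0, -1,-0.1663,-0.3642,0,0,0,0, -1,-0.1663,-0.3642,0,0,0,0]'; python3 - <<'E'
from h import *
go([.445,-.147,.31],57.6)
f=grab_frame("wrist");save(f,"wrist0")
import pickle;pickle.dump(f,open("w0.pkl","wb"))
for n,X in(("headtop",(.445,-.147,.182)),("stub",(.445,-.147,.194))):
    print(n,cv2.projectPoints(np.array([X]),cv2.Rodrigues(np.array(f["R"]))[0],np.array(f["t"]),np.array(f["camera_matrix"]),np.array(f["D"]))[0].ravel())
E
```

```text
time: 2.52
tool_pos: [0.4458, -0.1449, 0.3102]
tool_rot: [-0.874, -3.017, -0.0]
wrist_force: [-0.2, 0.4, -0.3]
gripper_width: 0.0939
grasp_force: 0.0
shift [-0.0004 -0.0023  0.0002] turns [array([ 0.   , -0.   ,  0.002]), array([ 1.00e-03,  0.00e+00, -3.14e+00])] yaw now 57.69 tcp [ 0.4458 -0.1449  0.3102] q [-0.53 -0.03  0.7   1.97  0.02  1.2   1.17] t 2.52 tilt [-3.e-04  2.e-04 -1.e+00]
headtop [313.82140314 200.99659678]
stub [313.73471861 204.92226625]
```

View pics/wrist0.png

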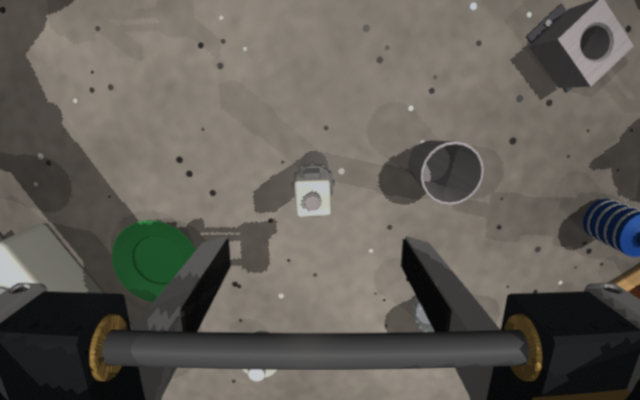

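The wrist view shows the white head top at about (313,198), nearly square to the fingers, with the button side up in the picture. I'll measure its turn and centre here.

```bash
python3 - <<'E'
from h import *
import pickle
f=pickle.load(open("w0.pkl","rb"));F=f["frame"].astype(int)
sub=np.zeros(F.shape[:2],bool);sub[150:240,270:360]=1
m=(F.min(2)>150)&sub
c=max(cv2.findContours(m.astype(np.uint8),0,1)[0],key=cv2.contourArea)
W=np.array([world(f,*p,z=.182)[:2] for p in c[:,0,:].astype(float)])
r=cv2.minAreaRect(W.astype(np.float32));print("white",r,cv2.minAreaRect(c))
o=[]
for v in range(150,240):
  for u in range(280,350):
    d=f["depth"][v,u]
    if d>0:o.append(world(f,u,v,d=d))
P=np.array(o)
for lo,hi in((.174,.187),(.188,.2)):
  q=P[(P[:,2]>lo)&(P[:,2]<hi)];print(lo,len(q),q.mean(0).round(4),cv2.minAreaRect(q[:,:2].astype(np.float32)))
# socket in wrist view
o=[]
for v in range(0,110):
  for u in range(500,640):
    d=f["depth"][v,u]
    if d>0:o.append(world(f,u,v,d=d))
P=np.array(o);q=P[abs(P[:,2]-.06)<.006];print("socket",len(q),np.median(q[:,2]),cv2.minAreaRect(q[:,:2].astype(np.float32)))
E
```

```text
white ((0.4424239993095398, -0.14648666977882385), (0.028189046308398247, 0.030566275119781494), 60.397193908691406) ((312.71270751953125, 198.0302734375), (35.16630554199219, 33.55211639404297), 87.79740142822266)
0.174 1157 [ 0.44   -0.1452  0.1809] ((0.4406682550907135, -0.14574675261974335), (0.029994677752256393, 0.03671123459935188), 60.398651123046875)
0.188 238 [ 0.4421 -0.1466  0.193 ] ((0.44274967908859253, -0.14728118479251862), (0.013067343272268772, 0.01390778087079525), 57.970855712890625)
socket 2928 0.05921894065835845 ((0.48625051975250244, 0.20722904801368713), (0.07156972587108612, 0.07267462462186813), 12.782127380371094)
```

```bash
python3 - <<'E'
from h import *
go([.4438,-.147,.165],60.4)
E
```

```text
shift [ 0.0005 -0.003   0.1451] turns [array([-0.   , -0.   , -0.047]), array([-1.000e-03,  0.000e+00,  3.095e+00])] yaw now 57.73 tcp [ 0.4459 -0.1447  0.3101] q [-0.53 -0.03  0.7   1.97  0.02  1.2   1.17] t 2.57 tilt [-4.e-04  0.e+00 -1.e+00]
```

```bash
python3 -m inch '[-1,0.0005,-0.003,0,0,0,-0.047, -1,0.0005,-0.003,0.02,0,0,-0.047, -1,0.0005,-0.003,0.05,0,0,-0.047, -1,0.0005,-0.003,0.08,0,0,-0.047, -1,0.0005,-0.003,0.1,0,0,-0.047, -1,0.0005,-0.003,0.1,0,0,-0.047, -1,0.0005,-0.003,0.1,0,0,-0.047]'; python3 - <<'E'
from h import *
go([.4438,-.147,.165],60.4)
E
```

```text
time: 3.15
tool_pos: [0.4434, -0.1477, 0.2101]
tool_rot: [-0.803, -3.035, 0.002]
wrist_force: [-0.2, -0.7, 0.5]
gripper_width: 0.0939
grasp_force: 0.0
shift [-0.0001  0.0009  0.0451] turns [array([-0.002, -0.002, -0.001]), array([-3.000e-03,  3.000e-03,  3.141e+00])] yaw now 60.36 tcp [ 0.4434 -0.1477  0.2101] q [-0.49  0.1   0.73  2.1  -0.08  0.97  1.34] t 3.15 tilt [-2.2e-03 -6.0e-04 -1.0e+00]
```

Within 1 mm; going down and gripping across the plain y faces with 30 N.

```bash
python3 -m inch '[-1,0,0.001,0.02,0,0,0, -1,0,0.001,0.035,0,0,0, -1,0,0.001,0.045,0,0,0, -1,0,0.001,0.045,0,0,0, -1,0,0.001,0.045,0,0,0, 1,0,0.001,0.045,0,0,0, 1,0,0.001,0.045,0,0,0, 1,0,0.001,0.045,0,0,0, 1,0,0.001,0.045,0,0,0, 1,0,0.001,0.045,0,0,0, 1,0,0.001,0.045,0,0,0, 1,0,0.001,0.045,0,0,0, 1,0,0.001,0.045,0,0,0, 1,0,0.001,0.045,0,0,0]' 30; python3 - <<'E'
from h import *
go([.4438,-.147,.285],60.4)
E
```

```text
time: 4.32
tool_pos: [0.444, -0.1479, 0.1653]
tool_rot: [-0.806, -3.036, 0.0]
wrist_force: [-0.1, 0.9, 0.1]
gripper_width: 0.0378
grasp_force: 0.0
shift [ 0.0006  0.0007 -0.1197] turns [array([-0.   , -0.   , -0.002]), array([-0.   ,  0.   ,  3.139])] yaw now 60.27 tcp [ 0.444  -0.1479  0.1653] q [-0.46  0.18  0.72  2.15 -0.16  0.86  1.41] t 4.32 tilt [-1.e-04 -1.e-04 -1.e+00]
```

Still closing; a few more rows, then lift 120 mm.

```bash
python3 -m inch '[1,0,0,0,0,0,0, 1,0,0,0,0,0,0, 1,0,0,0,0,0,0, 1,0,0,0,0,0,0, 1,0,0,0,0,0,0]'; python3 -m inch '[1,0,0,-0.01,0,0,0, 1,0,0,-0.03,0,0,0, 1,0,0,-0.06,0,0,0, 1,0,0,-0.09,0,0,0, 1,0,0,-0.12,0,0,0, 1,0,0,-0.12,0,0,0, 1,0,0,-0.12,0,0,0]'; python3 - <<'E'
from h import *
go([.4438+.0435,-.147+.3545,.285],60.4)
f=grab_frame("wrist");b=grab_frame("top");a=grab_frame("scene")
import pickle;pickle.dump((a,b,f),open("c1.pkl","wb"))
cv2.imwrite("pics/c1.png",np.vstack([np.hstack([cv2.resize(a["frame"][60:220,240:400],(400,400)),cv2.resize(b["frame"][180:300,310:430],(400,400))])]))
E
```

```text
time: 4.73
tool_pos: [0.444, -0.1478, 0.1653]
tool_rot: [-0.806, -3.036, -0.0]
wrist_force: [0.7, 1.3, -0.9]
gripper_width: 0.03
grasp_force: 30.0
time: 5.32
tool_pos: [0.4443, -0.148, 0.2864]
tool_rot: [0.805, 3.034, 0.002]
wrist_force: [0.3, 0.3, -6.8]
gripper_width: 0.0296
grasp_force: 30.0
shift [0.1389 0.3301 0.0018] turns [array([ 0.002,  0.002, -0.002]), array([ 3.000e-03, -3.000e-03,  3.139e+00])] yaw now 60.28 tcp [ 0.4443 -0.148   0.2864] q [-0.54 -0.01  0.73  2.01  0.01  1.14  1.25] t 5.32 tilt [ 2.5e-03  7.0e-04 -1.0e+00]
```

View pics/c1.png

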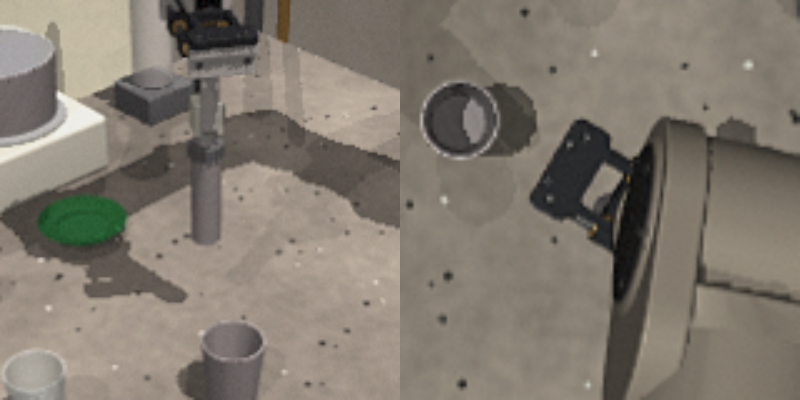

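The scene crop shows the handle hanging upright and closed, with the foot well clear. Moving it above the socket.

```bash
python3 -m inch '[1,0.0157,0.0373,0,0,0,0, 1,0.0314,0.0746,0,0,0,0, 1,0.0471,0.1119,0,0,0,0, 1,0.0628,0.1492,0,0,0,0, 1,0.0785,0.1865,0,0,0,0, 1,0.0942,0.2238,0,0,0,0, 1,0.11,0.2611,0,0,0,0, 1,0.1257,0.2984,0,0,0,0, 1,0.138,0.33,0.002,0,0,0, 1,0.138,0.33,0.002,0,0,0, 1,0.138,0.33,0.002,0,0,0, 1,0.138,0.33,0.002,0,0,0, 1,0.138,0.33,0.002,0,0,0]'; python3 - <<'E'
from h import *
go([.4878,.2072,.24],60.4)
import pickle
f=grab_frame("wrist");a=grab_frame("scene")
pickle.dump((a,f),open("c2.pkl","wb"))
cv2.imwrite("pics/c2.png",np.hstack([cv2.resize(a["frame"][100:300,320:480],(320,400)),f["frame"][:,80:560]]))
E
```

```text
time: 6.55
tool_pos: [0.4877, 0.2058, 0.2825]
tool_rot: [-0.808, -3.035, 0.002]
wrist_force: [0.5, -0.3, -6.1]
gripper_width: 0.0299
grasp_force: 30.0
shift [0.0005 0.0013 0.0425] turns [array([-0.002, -0.   , -0.004]), array([-1.000e-03,  3.000e-03,  3.138e+00])] yaw now 60.18 tcp [0.4877 0.2058 0.2825] q [-0.88  0.14  0.4   1.88 -0.06  1.14  0.59] t 6.55 tilt [-0.0012 -0.0012 -1.    ]
```

View pics/c2.png

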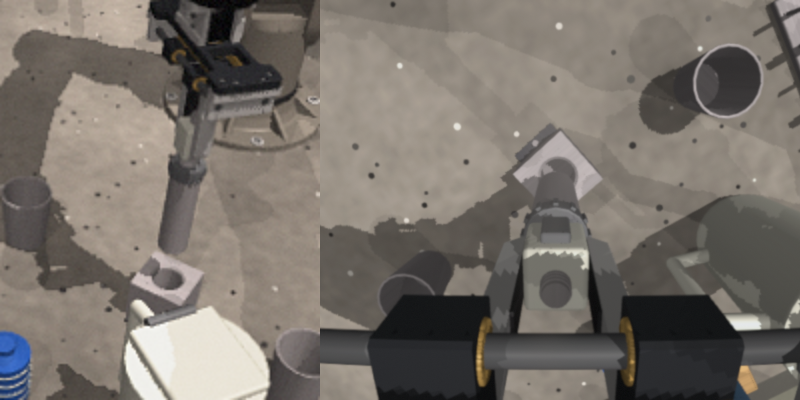

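The wrist view shows the tube hanging over the socket, whose block is at about (555,170) in the composite. In both views the foot sits near the hole. Next I'll fit the tube axis and the block in the same wrist depth frame.

```bash
cat >> h.py <<'E'
from scipy.optimize import least_squares
def cloud(f,u0,u1,v0,v1):
    o=[]
    for v in range(v0,v1):
        for u in range(u0,u1):
            d=f["depth"][v,u]
            if d>0:o.append(world(f,u,v,d=d))
    return np.array(o)
def circ(q,r,c0):
    s=least_squares(lambda c:np.hypot(q[:,0]-c[0],q[:,1]-c[1])-r,c0,loss="soft_l1",f_scale=.001)
    return s.x.round(4),np.abs(s.fun).mean().round(4)
def rep(f,box,c0,zs):
    P=cloud(f,*box)
    q=P[abs(P[:,2]-.0595)<.003]
    if len(q)>50:
        print("socket",len(q),cv2.minAreaRect(q[:,:2].astype(np.float32)))
    for z in zs:
        t=P[(abs(P[:,2]-z)<.01)&(np.hypot(P[:,0]-c0[0],P[:,1]-c0[1])<.03)]
        if len(t)>20:print("tube z",z,len(t),circ(t,.018,c0))
E
python3 - <<'E'
from h import *
import pickle
a,f=pickle.load(open("c2.pkl","rb"))
print("wrist");rep(f,(260,380,110,320),(.4877,.2058),(.13,.15,.17,.19,.21))
print("scene");rep(a,(380,430,140,262),(.4877,.2058),(.13,.15,.17,.19,.21))
E
```

```text
wrist
socket 2238 ((0.48654791712760925, 0.20773819088935852), (0.07077205926179886, 0.07029769569635391), 12.189554214477539)
tube z 0.13 137 (array([0.4868, 0.2051]), np.float64(0.0001))
tube z 0.15 179 (array([0.4867, 0.2052]), np.float64(0.0001))
tube z 0.17 211 (array([0.4867, 0.2053]), np.float64(0.0001))
tube z 0.19 258 (array([0.4866, 0.2053]), np.float64(0.0001))
tube z 0.21 257 (array([0.4865, 0.2054]), np.float64(0.0002))
scene
socket 424 ((0.4901946187019348, 0.20855557918548584), (0.07483696192502975, 0.07116658985614777), 11.605862617492676)
tube z 0.13 91 (array([0.4899, 0.2052]), np.float64(0.0007))
tube z 0.15 98 (array([0.4897, 0.2052]), np.float64(0.0008))
tube z 0.17 100 (array([0.4896, 0.2056]), np.float64(0.0007))
tube z 0.19 105 (array([0.4896, 0.2054]), np.float64(0.0007))
tube z 0.21 109 (array([0.4893, 0.2054]), np.float64(0.0009))
```

```bash
python3 -m inch '[1,0.0014,0.0024,0,0,0,0, 1,0.0014,0.0024,0.02,0,0,0, 1,0.0014,0.0024,0.035,0,0,0, 1,0.0014,0.0024,0.045,0,0,0, 1,0.0014,0.0024,0.045,0,0,0, 1,0.0014,0.0024,0.045,0,0,0, 1,0.0014,0.0024,0.045,0,0,0]'; python3 - <<'E'
from h import *
go([.4877,.2087,.169],60.4)
f=grab_frame("wrist");a=grab_frame("scene")
rep(f,(260,380,110,320),(.4877,.2078),(.1,.13,.16));print();rep(a,(380,430,140,262),(.4877,.2078),(.1,.13,.16))
E
```

```text
time: 7.23
tool_pos: [0.4882, 0.2101, 0.2391]
tool_rot: [0.806, 3.036, 0.001]
wrist_force: [1.1, -0.3, -5.0]
gripper_width: 0.0297
grasp_force: 30.0
shift [-0.0002 -0.0015  0.0701] turns [array([ 0.001,  0.   , -0.002]), array([ 1.000e-03, -1.000e-03,  3.139e+00])] yaw now 60.26 tcp [0.4882 0.2101 0.2391] q [-0.88  0.18  0.4   1.93 -0.08  1.05  0.61] t 7.23 tilt [ 8.e-04  5.e-04 -1.e+00]
socket 2763 ((0.4864356517791748, 0.20764338970184326), (0.0703604444861412, 0.07059098780155182), 12.238842010498047)
tube z 0.1 159 (array([0.4876, 0.2096]), np.float64(0.0001))
tube z 0.13 222 (array([0.4875, 0.2097]), np.float64(0.0001))
tube z 0.16 287 (array([0.4873, 0.2097]), np.float64(0.0001))

socket 326 ((0.49124932289123535, 0.2082679122686386), (0.07276864349842072, 0.07202017307281494), 12.328641891479492)
tube z 0.1 83 (array([0.491 , 0.2102]), np.float64(0.0008))
tube z 0.13 96 (array([0.4905, 0.2097]), np.float64(0.0008))
tube z 0.16 102 (array([0.4901, 0.2099]), np.float64(0.0007))
```

```bash
python3 -m inch '[1,0,-0.0022,0,0,0,0, 1,0,-0.0022,0.005,0,0,0, 1,0,-0.0022,0.01,0,0,0, 1,0,-0.0022,0.01,0,0,0, 1,0,-0.0022,0.01,0,0,0]'; python3 - <<'E'
from h import *
go([.4877,.2087,.169],60.4)
f=grab_frame("wrist")
rep(f,(260,380,110,320),(.4877,.2078),(.1,.13,.16))
E
```

```text
time: 7.75
tool_pos: [0.4864, 0.2079, 0.2278]
tool_rot: [-0.806, -3.036, 0.001]
wrist_force: [-1.1, -1.3, -5.8]
gripper_width: 0.0297
grasp_force: 30.0
shift [-0.0007  0.0013  0.0588] turns [array([-0.001, -0.   , -0.002]), array([-1.000e-03,  1.000e-03,  3.139e+00])] yaw now 60.28 tcp [0.4864 0.2079 0.2278] q [-0.87  0.19  0.4   1.95 -0.08  1.02  0.61] t 7.75 tilt [-7.e-04 -5.e-04 -1.e+00]
socket 2928 ((0.48640599846839905, 0.20773820579051971), (0.07030437141656876, 0.0703267976641655), 12.218831062316895)
tube z 0.1 180 (array([0.4856, 0.2074]), np.float64(0.0001))
tube z 0.13 243 (array([0.4855, 0.2075]), np.float64(0.0002))
tube z 0.16 200 (array([0.4854, 0.2076]), np.float64(0.0002))
```

Offset is now under 1 mm and the foot is at the mouth; lowering slowly.

```bash
python3 -m inch '[1,-0.0006,0.0007,0.003,0,0,0, 1,-0.0006,0.0007,0.006,0,0,0, 1,-0.0006,0.0007,0.01,0,0,0, 1,-0.0006,0.0007,0.014,0,0,0, 1,-0.0006,0.0007,0.018,0,0,0, 1,-0.0006,0.0007,0.02,0,0,0, 1,-0.0006,0.0007,0.02,0,0,0]'; python3 - <<'E'
from h import *
go([.4877,.2087,.169],60.4)
E
```

```text
time: 8.38
tool_pos: [0.4873, 0.2082, 0.2077]
tool_rot: [-0.806, -3.036, 0.001]
wrist_force: [-0.4, -0.8, -6.0]
gripper_width: 0.0296
grasp_force: 30.0
shift [-0.0001  0.0007  0.0387] turns [array([-0.001, -0.   , -0.002]), array([-1.000e-03,  1.000e-03,  3.139e+00])] yaw now 60.27 tcp [0.4873 0.2082 0.2077] q [-0.87  0.21  0.4   1.97 -0.1   0.98  0.63] t 8.38 tilt [-7.e-04 -6.e-04 -1.e+00]
```

```bash
python3 -m inch '[1,0,0,0.005,0,0,0, 1,0,0,0.01,0,0,0, 1,0,0,0.015,0,0,0, 1,0,0,0.02,0,0,0, 1,0,0,0.025,0,0,0, 1,0,0,0.03,0,0,0, 1,0,0,0.034,0,0,0, 1,0,0,0.036,0,0,0, 1,0,0,0.036,0,0,0]'; python3 - <<'E'
from h import *
go([.4877,.2087,.169],60.4)
E
```

```text
time: 9.13
tool_pos: [0.4875, 0.2082, 0.172]
tool_rot: [-0.806, -3.036, 0.001]
wrist_force: [-0.8, -0.7, -1.9]
gripper_width: 0.0298
grasp_force: 30.0
shift [0.     0.0005 0.003 ] turns [array([-0.001, -0.   , -0.002]), array([-0.000e+00,  1.000e-03,  3.139e+00])] yaw now 60.27 tcp [0.4875 0.2082 0.172 ] q [-0.85  0.26  0.39  2.   -0.12  0.91  0.65] t 9.13 tilt [-4.e-04 -4.e-04 -1.e+00]
```

```bash
python3 -m inch '[1,0,0,0.001,0,0,0, 1,0,0,0.002,0,0,0, 1,0,0,0.002,0,0,0, 1,0,0,0.002,0,0,0, 1,0,0,0.002,0,0,0]'; python3 - <<'E'
from h import *
f=grab_frame("wrist");rep(f,(260,380,110,320),(.4877,.2078),(.08,.1))
P=cloud(f,290,350,180,340)
for lo,hi in((.128,.142),(.18,.195),(.195,.21)):
  q=P[(P[:,2]>lo)&(P[:,2]<hi)];print(lo,len(q),np.median(q,0).round(4),cv2.minAreaRect(q[:,:2].astype(np.float32)))
E
```

```text
time: 9.55
tool_pos: [0.4877, 0.2083, 0.1706]
tool_rot: [0.806, 3.036, 0.0]
wrist_force: [-2.5, -3.0, 5.4]
gripper_width: 0.0296
grasp_force: 30.0
socket 4031 ((0.4866505563259125, 0.20790117979049683), (0.07076653838157654, 0.07013970613479614), 12.121829986572266)
tube z 0.08 266 (array([0.4865, 0.2078]), np.float64(0.0001))
tube z 0.1 273 (array([0.4864, 0.2079]), np.float64(0.0002))
0.128 722 [0.4719 0.2187 0.1342] ((0.4769267439842224, 0.218316450715065), (0.03724120557308197, 0.01484785508364439), 45.60122299194336)
0.18 3193 [0.4808 0.2138 0.1866] ((0.48470768332481384, 0.2113746702671051), (0.027074627578258514, 0.03621148318052292), 59.61241149902344)
0.195 795 [0.4848 0.209  0.1985] ((0.48536545038223267, 0.20856718719005585), (0.013662700541317463, 0.013327207416296005), 61.29769515991211)
```

Seated: the stub top is at 0.1985 (0.199 expected) and the tube is on the hole's axis. Releasing, rising, and turning 90°.

```bash
python3 -m inch '[1,0,0,-0.0005,0,0,0, -1,0,0,-0.0005,0,0,0, -1,0,0,-0.0005,0,0,0, -1,0,0,-0.0005,0,0,0, -1,0,0,-0.0005,0,0,0, -1,0,0,-0.0005,0,0,0, -1,0,0,-0.0005,0,0,0, -1,0,0,-0.0005,0,0,0, -1,0,0,-0.0005,0,0,0, -1,0,0,-0.0005,0,0,0, -1,0,0,-0.02,0,0,0, -1,0,0,-0.045,0,0,0, -1,0,0,-0.07,0,0,0, -1,0,0,-0.07,0,0,0]'; python3 -m inch '[-1,0,0,0,0,0,0.12, -1,0,0,0,0,0,0.24, -1,0,0,0,0,0,0.36, -1,0,0,0,0,0,0.48, -1,0,0,0,0,0,0.6, -1,0,0,0,0,0,0.72, -1,0,0,0,0,0,0.84, -1,0,0,0,0,0,0.96, -1,0,0,0,0,0,1.08, -1,0,0,0,0,0,1.2, -1,0,0,0,0,0,1.32, -1,0,0,0,0,0,1.44, -1,0,0,0,0,0,1.571, -1,0,0,0,0,0,1.571, -1,0,0,0,0,0,1.571]'; python3 - <<'E'
from h import *
import pickle
go([.4877,.2083,.170],60.3-90)
f=grab_frame("wrist");a=grab_frame("scene");b=grab_frame("top")
pickle.dump((a,f),open("c3.pkl","wb"))
P=cloud(f,250,390,100,380)
P=P[np.hypot(P[:,0]-.487,P[:,1]-.208)<.05]
for lo,hi in((.18,.193),(.194,.206)):
  q=P[(P[:,2]>lo)&(P[:,2]<hi)]
  if len(q)>9:print(lo,len(q),np.median(q,0).round(4),cv2.minAreaRect(q[:,:2].astype(np.float32)))
rep(f,(200,440,50,380),(.487,.2078),(.08,.1))
cv2.imwrite("pics/c3.png",np.hstack([cv2.resize(a["frame"][100:300,320:480],(320,400)),f["frame"][:,80:560]]))
E
```

```text
time: 10.77
tool_pos: [0.4893, 0.209, 0.2444]
tool_rot: [0.806, 3.033, 0.007]
wrist_force: [1.3, 0.5, 0.8]
gripper_width: 0.0945
grasp_force: 0.0
time: 12.02
tool_pos: [0.4874, 0.2084, 0.2401]
tool_rot: [2.714, 1.582, -0.0]
wrist_force: [-0.3, 0.7, -0.2]
gripper_width: 0.0938
grasp_force: 0.0
shift [0.0001 0.0003 0.0701] turns [array([-0.   ,  0.   ,  0.003]), array([-0.   , -0.   , -3.139])] yaw now -29.54 tcp [0.4874 0.2084 0.2401] q [-1.05  0.19  0.61  1.94 -0.12  1.05 -0.91] t 12.02 tilt [-2.e-04 -2.e-04 -1.e+00]
0.18 1864 [0.4886 0.2122 0.1868] ((0.48477649688720703, 0.2093876451253891), (0.02986430935561657, 0.0368071123957634), 59.97173309326172)
0.194 405 [0.4871 0.2088 0.1987] ((0.48684805631637573, 0.20829342305660248), (0.013400323688983917, 0.01294948160648346), 59.6833610534668)
socket 2713 ((0.5036847591400146, 0.12854433059692383), (0.07021231204271317, 0.23214076459407806), 12.30653190612793)
tube z 0.08 135 (array([0.4862, 0.2074]), np.float64(0.0001))
tube z 0.1 105 (array([0.4862, 0.2074]), np.float64(0.0001))
```

View pics/c3.png

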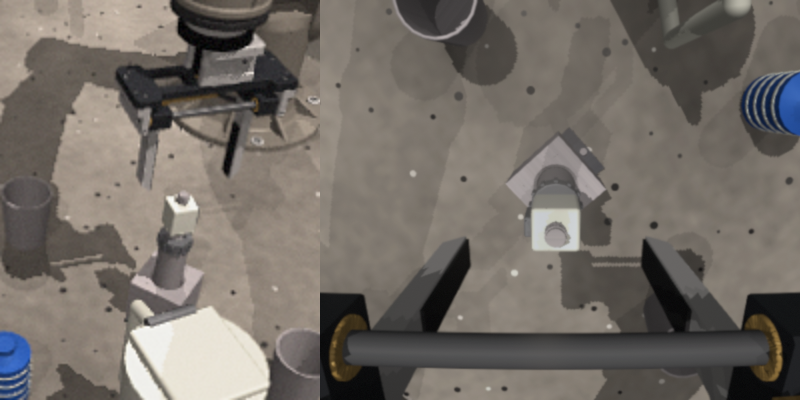

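The handle stands upright and closed in the socket. In the wrist view the head is centred between the fingers at (555,230) in the composite, with the button now facing a pad. Going down and gripping across the x faces.

```bash
python3 -m inch '[-1,0,0,0.02,0,0,0, -1,0,0,0.045,0,0,0, -1,0,0,0.06,0,0,0, -1,0,0,0.07,0,0,0, -1,0,0,0.07,0,0,0, 1,0,0,0.07,0,0,0, 1,0,0,0.07,0,0,0, 1,0,0,0.07,0,0,0, 1,0,0,0.07,0,0,0, 1,0,0,0.07,0,0,0, 1,0,0,0.07,0,0,0, 1,0,0,0.07,0,0,0, 1,0,0,0.07,0,0,0, 1,0,0,0.07,0,0,0, 1,0,0,0.07,0,0,0, 1,0,0,0.07,0,0,0, 1,0,0,0.07,0,0,0, 1,0,0,0.07,0,0,0, 1,0,0,0.07,0,0,0]' 30; python3 - <<'E'
from h import *
go([.4874,.2084,.270],60.3-90)
E
```

```text
time: 13.75
tool_pos: [0.4876, 0.2083, 0.1703]
tool_rot: [2.717, 1.577, -0.0]
wrist_force: [0.2, -0.3, -0.4]
gripper_width: 0.0316
grasp_force: 30.0
shift [ 0.     -0.0002 -0.0997] turns [array([ 0.   ,  0.   , -0.001]), array([ 0.   , -0.   ,  3.141])] yaw now -29.74 tcp [0.4876 0.2083 0.1703] q [-1.02  0.28  0.58  2.01 -0.2   0.9  -0.85] t 13.75 tilt [-0.e+00 -1.e-04 -1.e+00]
```

```bash
python3 -m inch '[1,0,0,-0.003,0,0,0, 1,0,0,-0.006,0,0,0, 1,0,0,-0.01,0,0,0, 1,0,0,-0.01,0,0,0, 1,0,0,-0.01,0,0,0]'; python3 - <<'E'
from h import *
go([.4876,.2083,.268],60.3-90)
f=grab_frame("wrist")
P=cloud(f,250,390,50,380);P=P[np.hypot(P[:,0]-.487,P[:,1]-.208)<.03]
h,e=np.histogram(P[:,2],bins=np.arange(.05,.23,.003))
print([(round(x,3),n) for x,n in zip(e,h) if n])
E
```

```text
time: 14.17
tool_pos: [0.4875, 0.2083, 0.1806]
tool_rot: [-2.717, -1.577, -0.0]
wrist_force: [0.2, 1.0, -1.2]
gripper_width: 0.0318
grasp_force: 30.0
shift [ 0.      0.0001 -0.0874] turns [array([-0.   , -0.   , -0.001]), array([-0.   ,  0.   ,  3.141])] yaw now -29.74 tcp [0.4875 0.2083 0.1806] q [-1.02  0.27  0.59  2.   -0.18  0.92 -0.86] t 14.17 tilt [ 1.e-04  2.e-04 -1.e+00]
[(np.float64(0.05), np.int64(28)), (np.float64(0.053), np.int64(38)), (np.float64(0.056), np.int64(294)), (np.float64(0.059), np.int64(1285)), (np.float64(0.062), np.int64(39)), (np.float64(0.065), np.int64(25)), (np.float64(0.068), np.int64(37)), (np.float64(0.071), np.int64(36)), (np.float64(0.074), np.int64(38)), (np.float64(0.077), np.int64(36)), (np.float64(0.08), np.int64(33)), (np.float64(0.083), np.int64(36)), (np.float64(0.086), np.int64(45)), (np.float64(0.089), np.int64(42)), (np.float64(0.092), np.int64(37)), (np.float64(0.095), np.int64(47)), (np.float64(0.098), np.int64(37)), (np.float64(0.101), np.int64(41)), (np.float64(0.104), np.int64(29)), (np.float64(0.107), np.int64(25)), (np.float64(0.11
[... 527 characters left out ...]
, np.int64(179)), (np.float64(0.17), np.int64(218)), (np.float64(0.173), np.int64(241)), (np.float64(0.176), np.int64(251)), (np.float64(0.179), np.int64(255)), (np.float64(0.182), np.int64(271)), (np.float64(0.185), np.int64(280)), (np.float64(0.188), np.int64(312)), (np.float64(0.191), np.int64(356)), (np.float64(0.194), np.int64(1621)), (np.float64(0.197), np.int64(1885)), (np.float64(0.2), np.int64(325)), (np.float64(0.203), np.int64(355)), (np.float64(0.206), np.int64(621)), (np.float64(0.209), np.int64(636)), (np.float64(0.212), np.int64(255)), (np.float64(0.215), np.int64(273)), (np.float64(0.218), np.int64(305)), (np.float64(0.221), np.int64(297)), (np.float64(0.224), np.int64(284))]
```

The collar stays at 0.135 while the head top rose 10 mm to 0.197, so the button is in and the head slides. Pulling on to about 97 mm.

```bash
python3 -m inch '[1,0,0,-0.006,0,0,0, 1,0,0,-0.012,0,0,0, 1,0,0,-0.018,0,0,0, 1,0,0,-0.024,0,0,0, 1,0,0,-0.03,0,0,0, 1,0,0,-0.036,0,0,0, 1,0,0,-0.042,0,0,0, 1,0,0,-0.048,0,0,0, 1,0,0,-0.054,0,0,0, 1,0,0,-0.06,0,0,0, 1,0,0,-0.066,0,0,0, 1,0,0,-0.072,0,0,0, 1,0,0,-0.078,0,0,0, 1,0,0,-0.082,0,0,0, 1,0,0,-0.085,0,0,0, 1,0,0,-0.087,0,0,0, 1,0,0,-0.087,0,0,0, 1,0,0,-0.087,0,0,0, 1,0,0,-0.087,0,0,0]'; cat > m.py <<'E'
from h import *
go([.4876,.2083,.2693],60.3-90)
f=grab_frame("wrist");a=grab_frame("scene")
P=cloud(f,250,390,50,380);P=P[np.hypot(P[:,0]-.487,P[:,1]-.208)<.03]
for n,lo,hi in(("collar",.13,.145),("head",.274,.292)):
    h,e=np.histogram(P[:,2],bins=np.arange(lo,hi,.001));print(n,[(round(float(x),3),int(k)) for x,k in zip(e,h)])
rep(f,(260,380,0,320),(.4877,.2078),(.08,.1))
print(read_state()["wrist_force"].round(1))
cv2.imwrite("pics/c4.png",np.hstack([cv2.resize(a["frame"][100:300,320:480],(320,400)),f["frame"][:,80:560]]))
E
python3 m.py
```

```text
time: 15.8
tool_pos: [0.4875, 0.2083, 0.2671]
tool_rot: [2.717, 1.577, -0.0]
wrist_force: [-1.1, 0.3, -0.8]
gripper_width: 0.0317
grasp_force: 30.0
shift [ 0.      0.0001 -0.0022] turns [array([-0.   ,  0.   , -0.001]), array([0.   , 0.   , 3.141])] yaw now -29.74 tcp [0.4875 0.2083 0.2671] q [-1.07  0.16  0.61  1.91 -0.1   1.11 -0.93] t 15.8 tilt [-1.e-04 -1.e-04 -1.e+00]
collar [(0.13, 15), (0.131, 35), (0.132, 45), (0.133, 93), (0.134, 305), (0.135, 343), (0.136, 61), (0.137, 13), (0.138, 6), (0.139, 10), (0.14, 1), (0.141, 8), (0.142, 7), (0.143, 11)]
head [(0.274, 106), (0.275, 95), (0.276, 102), (0.277, 116), (0.278, 104), (0.279, 109), (0.28, 153), (0.281, 228), (0.282, 536), (0.283, 1528), (0.284, 950), (0.285, 149), (0.286, 101), (0.287, 127), (0.288, 104), (0.289, 109), (0.29, 129)]
socket 2308 ((0.4864123463630676, 0.20752166211605072), (0.07033216953277588, 0.07044151425361633), 12.314436912536621)
tube z 0.08 109 (array([0.4861, 0.2073]), np.float64(0.0001))
tube z 0.1 71 (array([0.4862, 0.2074]), np.float64(0.0001))
[ 0.2  0.5 -1.1]
```

View pics/c4.png

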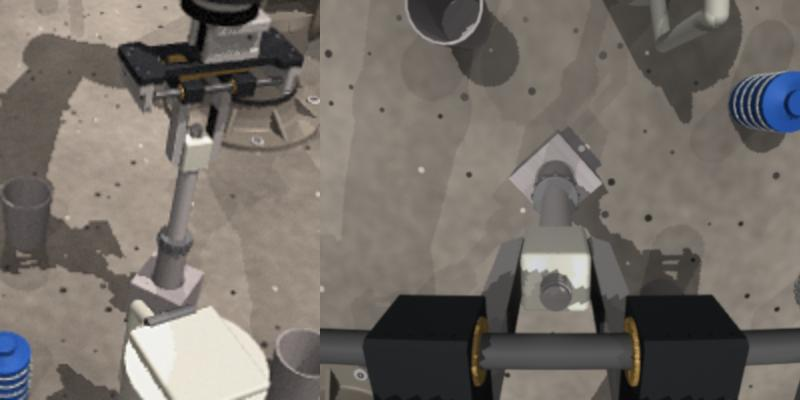

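The head is out about 97 mm, with the collar still at 0.135 and the tube seated. I'll add the last 2.5 mm gently up to the stop.

```bash
python3 -m inch '[1,0,0,-0.001,0,0,0, 1,0,0,-0.002,0,0,0, 1,0,0,-0.0025,0,0,0, 1,0,0,-0.0025,0,0,0, 1,0,0,-0.0025,0,0,0, 1,0,0,-0.0025,0,0,0, 1,0,0,-0.0025,0,0,0, 1,0,0,-0.0025,0,0,0, 1,0,0,-0.0025,0,0,0, 1,0,0,-0.0025,0,0,0]'; python3 m.py
```

```text
time: 16.73
tool_pos: [0.4875, 0.2083, 0.2698]
tool_rot: [2.717, 1.577, -0.0]
wrist_force: [-1.2, 0.2, -0.7]
gripper_width: 0.0317
grasp_force: 30.0
shift [0.     0.0001 0.0005] turns [array([-0.   ,  0.   , -0.001]), array([0.   , 0.   , 3.141])] yaw now -29.74 tcp [0.4875 0.2083 0.2698] q [-1.07  0.16  0.61  1.9  -0.1   1.11 -0.93] t 16.73 tilt [-1.e-04 -1.e-04 -1.e+00]
collar [(0.13, 14), (0.131, 37), (0.132, 50), (0.133, 89), (0.134, 341), (0.135, 319), (0.136, 44), (0.137, 6), (0.138, 7), (0.139, 8), (0.14, 6), (0.141, 4), (0.142, 8), (0.143, 8)]
head [(0.274, 98), (0.275, 98), (0.276, 83), (0.277, 101), (0.278, 113), (0.279, 101), (0.28, 91), (0.281, 103), (0.282, 131), (0.283, 182), (0.284, 298), (0.285, 812), (0.286, 1611), (0.287, 542), (0.288, 95), (0.289, 112), (0.29, 118)]
socket 2276 ((0.48631250858306885, 0.20752869546413422), (0.07032760977745056, 0.07043378055095673), 12.111359596252441)
tube z 0.08 104 (array([0.4862, 0.2073]), np.float64(0.0001))
tube z 0.1 73 (array([0.4861, 0.2074]), np.float64(0.0001))
[-0.3 -0.2 -1.6]
```

The head is out 99.5 mm, the tube hasn't lifted, the 30 N grip is holding and nothing is moving. Handing in.

```bash
python3 -c "
from cell import *
print(finish_job())"
```

```text
the job is handed in; nothing more can be done
None
```

I handed the job in with the handle fully down in the socket, its head pulled out about 99.5 of 100 mm with the button pressed, and the gripper still holding the head at 30 N; nothing else was touched as far as I could see, and no verdict came back.

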